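# Put the workshop bench back in order

### The job

Somebody left this bench in a muddle: put the jar with the red lid upright on the pad with the red ring, the jar with the blue lid upright on the pad with the blue ring, and the tape measure standing on the yellow-edged pad and lined up with it, each wholly inside its coloured edge. Stack the green tote squarely on the fixed grey tote, so that it drops fully home between the four black corner guides. Set the glass jars down gently, do not drop them or knock them over, and leave the glue bottle where it stands.

Things in the scene. Friction and masses are not known exactly. Their poses are not given: they have to be found in the camera images.
- red_jar: Loose closed glass jar of brass-coloured screws with a red lid, about 0.28 kg: a plain upright cylinder 62 mm in diameter, 85 mm high, the lid (the top 18 mm) as wide as the glass. Origin: centre of its underside; z up. At the start it stands on the bench, on no pad.
- blue_jar: Loose closed glass jar of steel-grey screws with a blue lid, otherwise the same as the red one: 62 mm in diameter, 85 mm high, about 0.28 kg. Origin: centre of its underside; z up. At the start it stands, wrongly, on the red-ringed pad.
- tape_measure: Loose yellow tape measure with black sides, about 0.25 kg, standing: 66 mm long (its x), 38 mm thick (its y), 60 mm high, a box with slightly rounded edges. Origin: centre of its underside; z up. At the start it stands, wrongly, on the blue-ringed pad.
- green_tote: Loose empty green open-topped tote, about 0.22 kg: 150 mm (its x) by 100 (its y) by 45 high, walls and floor 4 mm. A divider 12 mm thick, as high as the walls, crosses its middle along its y, from long wall to long wall, and serves as the grip; the bays beside it are 65 mm long, 92 wide, 41 deep. Origin: centre of its underside; z up.
- base_tote: Fixed grey tote, same shape as the green (150 mm along x, 100 along y, rim and divider 45 mm up), some nuts in it. Four black L-shaped guides outside its corners leave 5 mm play all round to a tote stacked on the rim; they rise upright to 52 mm, then flare outward to 62 mm. The stacked tote, either way round, has its underside 45 mm above the bench. Origin: underside centre; z up.
- red_pad: Fixed round flat pad, 100 mm in diameter, 4 mm thick, dark with a red ring 7 mm wide along its edge (dark disc inside: 86 mm in diameter). Origin: centre of its underside.
- blue_pad: Fixed round flat pad like the red one, with a blue ring: 100 mm in diameter, 4 mm thick, dark disc inside 86 mm in diameter. Origin: centre of its underside.
- yellow_pad: Fixed flat rectangular pad, 102 mm (its x) by 74 mm (its y), 4 mm thick, dark with a yellow edge 8 mm wide (dark area 86 x 58 mm). The tape measure stands on it with its 66 mm length along the pad's 102 mm length, either way round. Empty at the start. Origin: centre of its underside.
- glue: Bystander: loose white glue bottle with an orange cap and paper label, 46 mm in diameter, 95 mm high, standing upright. Leave alone. Origin: centre of its underside.
Not all that is in view belongs to the job. Of the things shaped like the green_tote, the green one is meant.

How it is judged:
By the outcome, as a careful person would: the job done as asked, in the order asked, and still so for the second after the job is handed in, with the robot touching nothing.
It also fails if it takes over 125 s, if anything falls off the work surface, if the arm or the gripper's body presses on something with over 40 N, if the wrist force passes 120 N, or if a joint passes its speed limit or range.

### The arm

A 7-joint arm with a two-finger parallel gripper is mounted at the origin on the work surface. World frame = base frame: x ahead of the robot, y to its left, z up, the work surface at z = 0. Lengths are in m, angles in rad, forces in N, time in s.
With the tool pointing down it reaches from about 0.425 to 0.875 m from the base axis. Payload 4.7 kg.
Tool frame: the origin (TCP) lies midway between the tips of the shut fingers; the grasp point (between the pads) lies 19 mm behind it (ctrl.grip_point_offset is the distance from the TCP to the grasp point, in m); z points along the fingers, y is the line along which they close (so a half turn about z gives the same grasp; the last joint's range is limited). The gripper opens to 87 mm and grips with 3 to 60 N. Pads are 19 mm wide; open, the fingers measure 117 mm over their backs; the gripper's body (75 mm by 190 mm) begins 51 mm behind the grasp point.
Start: joints at [-1.298, 0.321, -0.07, 1.45, 0.023, 1.371, -0.057], TCP at [0.166, 0.628, 0.223] pointing down, gripper open.
Joint ranges: [-2.86, 2.86], [-0.3, 2.09], [-1.38, 1.24], [0.06, 2.45], [-1.56, 4.7], [0.09, 2.05], [-2.69, 2.69]. Speed limits (rad/s): [2.57, 2.57, 3.14, 3.14, 3.14, 3.14, 3.14].

### API

Orientations are given as a rotation vector (axis times angle).
In Python, from bench import ctrl gives the robot as it stands. The module is installed in compiled form; this text tells all that it offers.
- The arm moves only by the shell command python3 -m handwheel 'ROWS' [OPENING] [FORCE]. ROWS is JSON, a list of rows, each an object of numbers: "x", "y", "z": the shift along the tool's x, y, z in m; "wx", "wy", "wz": the turn, a rotation vector about the tool's x, y, z in degrees. A call has 1 to 10 rows; each row is the pose to reach, as a shift and turn from the pose commanded when the call began, along the tool's axes at that moment; what a row does not reach only later rows make up. A row lasts 1/12 s, in which the tool goes at most 41.7 mm and 7.16 degrees, less where a joint would pass 70% of its speed; a pose out of reach is approached as far as the arm can. A call with a gripper value outside its range is refused whole. OPENING is the finger opening in m, from 0 to 0.087, set as the call begins (- or left out, the last holds). The fingers move at their own pace and stop on an object; FORCE is the grip in N (left out, the last holds). Time passes only in rows, so rows that repeat a pose let the fingers close. It gives the time, the measured TCP pose, the force, the opening and the grip force at its end, in the units of the state.
- ctrl.get_state(): the state, without advancing time (a new reading comes with each control period).
- ctrl.get_image(name): name is "scene" or "side" or "wrist"; returns a dict with "image" (384x512x3 uint8, red, green, blue), "K" (3x3 intrinsics, pixels), "k1" (the pictures are not rectified: a ray, as slopes to the right and down, at radius r is drawn at 1 + k1 r^2 times it, then the intrinsics apply), "world_to_cam" (4x4, takes a point from world to camera coordinates); the wrist camera has in their place "hand_eye" (4x4, takes a point from camera to tool coordinates, whose origin is the TCP and whose axes are the flange's). Camera axes: x right, y down, z forward; pixel columns grow to the right and rows downward; lengths in m; the calibration is good to about 2 mm. A picture is of the moment at which its call begins: read the wrist's pose just before it. There is no depth.
- ctrl.close_job(): hands the job in; it is judged then, once.
The state is a dict: "time": time; "joint_positions": joint angles; "qd": joint speeds; "joint_torque": joint torques, N m; "position": TCP position; "tool_rot": TCP orientation; "ft_force": force on the tool from outside, world axes, zero at the start; "torque": the same for the moment, N m; "grip_width": opening from 0.0 (shut) to 1.0 (fully open); "grip_force": force on a finger pad.
Only numpy, scipy, OpenCV 4.12 (cv2) and the standard library are available. Lean on these libraries where they do the work, as an engineer would, in place of code of your own. Each camera call takes 0.05 s, during which the arm holds its last target. There are 200 camera calls.

## Working session

There is one attempt and no reset: what is moved stays moved. The work goes in short steps, Python scripts to look and compute and a shell command to move; the robot and the scene stay as the last step left them, time stands still between calls to the robot, and variables do not carry over. Pictures are saved under pics/ and viewed, at most 16 in all, crops included, and the job is handed in when it is done.

```bash
mkdir -p pics
cat > h.py <<'E'
import numpy as np, cv2
from scipy.spatial.transform import Rotation as R
from bench import ctrl
def snap(n,f):
    s=ctrl.get_state(); d=ctrl.get_image(n); cv2.imwrite('pics/'+f+'.png',d['image'][:,:,::-1])
    T=np.eye(4)
    if n=='wrist':
        T[:3,:3]=R.from_rotvec(s['tool_rot']).as_matrix(); T[:3,3]=s['position']; T=T@d['hand_eye']
    else: T=np.linalg.inv(d['world_to_cam'])
    np.savez('pics/'+f+'.npz',im=d['image'],K=d['K'],k1=d['k1'],T=T)
    return f
def ray(c,px):
    K=c['K'];k=float(c['k1']);px=np.atleast_2d(px).astype(float)
    u=cv2.undistortPoints(px[:,None],K,np.array([k,0,0,0,0.]))[:,0]
    d=np.c_[u,np.ones(len(u))]@c['T'][:3,:3].T
    return c['T'][:3,3],d
def onz(c,px,z):
    o,d=ray(c,px); return o+d*((z-o[2])/d[:,2])[:,None]
def load(f): return dict(np.load('pics/'+f+'.npz'))
def tool():
    s=ctrl.get_state(); return np.array(s['position']),R.from_rotvec(s['tool_rot']).as_matrix(),s
E
python3 - <<'E'
from h import *
for n in('scene','side','wrist'): snap(n,n+'0')
for n in('scene','side','wrist'):
    c=load(n+'0'); print(n,c['T'].round(3).tolist(),c['K'].round(1).tolist(),c['k1'])
p,M,s=tool(); print(p,M.round(3),s['time'])
E
```

```text
scene [[0.592, 0.63, -0.503, 1.046], [0.806, -0.47, 0.359, -0.445], [-0.01, -0.618, -0.786, 0.761], [0.0, 0.0, 0.0, 1.0]] [[348.9, 0.0, 254.2], [0.0, 348.9, 191.3], [0.0, 0.0, 1.0]] 0.02475740735354727
side [[0.99, -0.095, 0.102, 0.474], [-0.139, -0.743, 0.655, -0.767], [0.013, -0.663, -0.749, 0.785], [0.0, 0.0, 0.0, 1.0]] [[356.1, 0.0, 254.1], [0.0, 356.1, 192.1], [0.0, 0.0, 1.0]] -0.07171837521870779
wrist [[0.256, 0.923, 0.287, 0.087], [0.967, -0.244, -0.078, 0.65], [-0.002, 0.298, -0.955, 0.384], [0.0, 0.0, 0.0, 1.0]] [[335.6, 0.0, 249.7], [0.0, 335.6, 190.6], [0.0, 0.0, 1.0]] -0.052550448357074585
[0.1663001  0.62794212 0.22173686] [[-0.967  0.256 -0.   ]
 [ 0.256  0.967 -0.001]
 [-0.    -0.001 -1.   ]] 0.15
```

View pics/scene0.png

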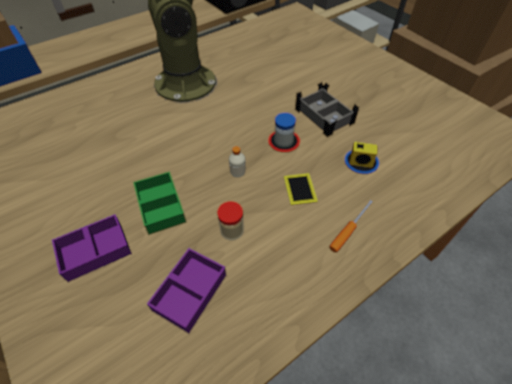

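View pics/side0.png

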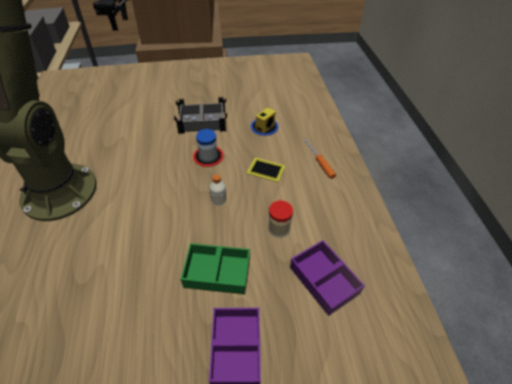

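```bash
cat >> h.py <<'E'
HSV=dict(red=[(0,150,90),(6,255,255)],blue=[(105,140,70),(122,255,255)],yellow=[(24,150,110),(34,255,255)],green=[(55,120,40),(80,255,255)],purple=[(138,100,40),(156,255,255)],orange=[(7,190,150),(17,255,255)])
def blobs(c,col,amin=25):
    h=cv2.cvtColor(c['im'],cv2.COLOR_RGB2HSV); m=cv2.inRange(h,*HSV[col])
    if col=='red': m|=cv2.inRange(h,(174,150,90),(180,255,255))
    n,l,st,ce=cv2.connectedComponentsWithStats(m)
    return [(tuple(ce[i].round(1)),st[i].tolist(),l==i) for i in range(1,n) if st[i][4]>=amin]
E
python3 - <<'E'
from h import *
for v in('scene0','side0'):
    c=load(v)
    for col in HSV:
        for b in blobs(c,col):
            x,y,w,h,a=b[1]; print(v,col,b[0],(x,y,w,h,a),onz(c,[b[0]],.004)[0,:2].round(3),onz(c,[b[0]],.08)[0,:2].round(3))
c=load('scene0');im=c['im'][:,:,::-1]
cv2.imwrite('pics/crop0.png',np.hstack([cv2.resize(im[75:225,210:410],(533,400),interpolation=2)]+[cv2.resize(im[155:305,130:230],(267,400),interpolation=2)]))
E
```

```text
scene0 red (np.float64(283.6), np.float64(144.1)) (268, 132, 32, 20, 150) [0.467 0.083] [0.525 0.03 ]
scene0 red (np.float64(229.9), np.float64(212.5)) (217, 202, 26, 23, 454) [ 0.581 -0.193] [ 0.627 -0.218]
scene0 blue (np.float64(14.4), np.float64(40.5)) (0, 26, 26, 27, 193) [-0.671 -0.425] [-0.498 -0.427]
scene0 blue (np.float64(285.0), np.float64(120.6)) (276, 114, 19, 15, 231) [0.385 0.156] [0.451 0.095]
scene0 blue (np.float64(360.1), np.float64(165.5)) (346, 152, 32, 21, 128) [0.669 0.204] [0.707 0.139]
scene0 yellow (np.float64(365.3), np.float64(148.3)) (353, 142, 24, 13, 209) [0.63  0.269] [0.671 0.197]
scene0 yellow (np.float64(299.7), np.float64(189.7)) (284, 173, 33, 32, 296) [0.632 0.005] [ 0.674 -0.041]
scene0 green (np.float64(158.6), np.float64(202.5)) (134, 173, 51, 60, 1990) [ 0.439 -0.329] [ 0.5  -0.34]
scene0 purple (np.float64(90.1), np.float64(247.4)) (53, 215, 77, 66, 3006) [ 0.462 -0.525] [ 0.521 -0.517]
scene0 purple (np.float64(187.3), np.float64(289.3)) (148, 249, 77, 83, 3432) [ 0.698 -0.387] [ 0.733 -0.393]
scene0 orange (np.float64(343.1), np.float64(23
[... 415 characters left out ...]
5.7)) (197, 129, 18, 15, 221) [0.451 0.192] [0.453 0.098]
side0 yellow (np.float64(265.8), np.float64(113.9)) (257, 108, 18, 13, 112) [0.675 0.289] [0.656 0.186]
side0 yellow (np.float64(265.6), np.float64(170.3)) (248, 158, 36, 23, 191) [0.628 0.001] [ 0.613 -0.074]
side0 green (np.float64(216.0), np.float64(268.3)) (182, 244, 67, 49, 2639) [ 0.452 -0.32 ] [ 0.454 -0.364]
side0 purple (np.float64(323.5), np.float64(275.9)) (291, 241, 72, 73, 2530) [ 0.71  -0.376] [ 0.687 -0.414]
side0 purple (np.float64(235.2), np.float64(346.5)) (209, 308, 51, 76, 3605) [ 0.479 -0.515] [ 0.478 -0.539]
side0 orange (np.float64(325.2), np.float64(165.5)) (317, 156, 17, 19, 92) [ 0.818 -0.001] [ 0.785 -0.076]
```

View pics/crop0.png

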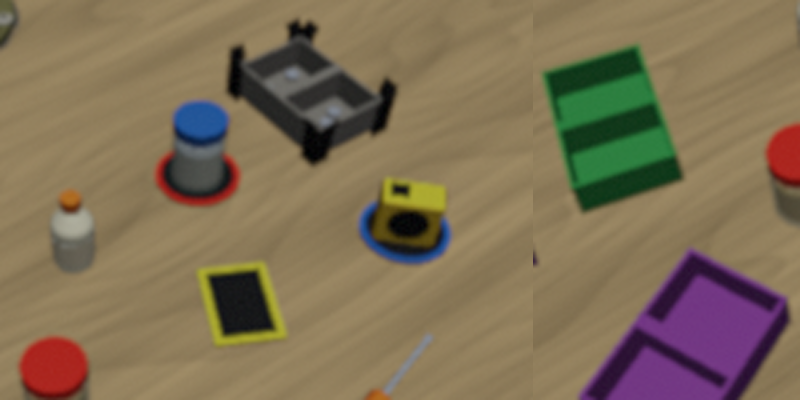

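Target choices: the green tote is at scene (160,202), not purple (90,247) or (187,289), nor grey (327,108). The red-lid jar is at (230,212) and the blue-lid jar at (285,121). The tape measure is at (365,150); the yellow blob at (300,189) is the pad, and the screwdriver and glue get left alone. The crop confirms all of this. Next I'll move the wrist camera over the right-hand cluster.

```bash
python3 -m handwheel '[{"x":-0.037,"y":-0.024,"z":-0.006},{"x":-0.296,"y":-0.194,"z":-0.06},{"x":-0.296,"y":-0.194,"z":-0.06},{"x":-0.296,"y":-0.194,"z":-0.06},{"x":-0.296,"y":-0.194,"z":-0.06},{"x":-0.296,"y":-0.194,"z":-0.06},{"x":-0.296,"y":-0.194,"z":-0.06},{"x":-0.296,"y":-0.194,"z":-0.06},{"x":-0.296,"y":-0.194,"z":-0.06},{"x":-0.296,"y":-0.194,"z":-0.06}]' 0.087 20
python3 -m handwheel '[{"x":-0.296,"y":-0.194,"z":-0.04},{"x":-0.296,"y":-0.194,"z":-0.04},{"x":-0.296,"y":-0.194,"z":-0.04},{"x":-0.296,"y":-0.194,"z":-0.04},{"x":-0.296,"y":-0.194,"z":-0.04},{"x":-0.296,"y":-0.194,"z":-0.04},{"x":-0.296,"y":-0.194,"z":-0.04},{"x":-0.296,"y":-0.194,"z":-0.04},{"x":-0.296,"y":-0.194,"z":-0.04},{"x":-0.296,"y":-0.194,"z":-0.04}]'
python3 - <<'E'
from h import *
snap('wrist','w1'); p,M,s=tool(); print(p,M.round(3).tolist(),s['time'],s['joint_positions'],s['ft_force'])
E
```

```text
[0.16631688 0.62802856 0.22188494] [[-0.967, 0.256, -0.0], [0.256, 0.967, -0.001], [-0.0, -0.001, -1.0]] 0.2 [-1.2978803   0.32153635 -0.07008203  1.45120236  0.0225912   1.3707914
 -0.05688697] [ 0.31378827 -0.63785356  0.21274151]invalid input at $[0]: expected keys x, y, z, wx, wy, wz
invalid input at $[0]: expected keys x, y, z, wx, wy, wz
```

View pics/w1.png

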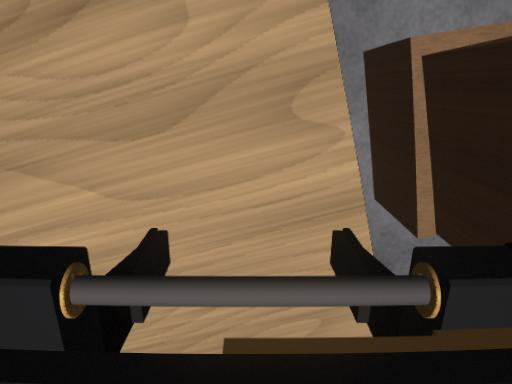

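The call was refused because all six keys are required. The picture shows the fingers at the bottom (rows above 230) and image-up along tool −x.

```bash
python3 -m handwheel '[{"x":-0.02,"y":-0.017,"z":-0.005,"wx":0,"wy":0,"wz":0},{"x":-0.253,"y":-0.206,"z":-0.05,"wx":0,"wy":0,"wz":0},{"x":-0.253,"y":-0.206,"z":-0.05,"wx":0,"wy":0,"wz":0},{"x":-0.253,"y":-0.206,"z":-0.05,"wx":0,"wy":0,"wz":0},{"x":-0.253,"y":-0.206,"z":-0.05,"wx":0,"wy":0,"wz":0},{"x":-0.253,"y":-0.206,"z":-0.05,"wx":0,"wy":0,"wz":0},{"x":-0.253,"y":-0.206,"z":-0.05,"wx":0,"wy":0,"wz":0},{"x":-0.253,"y":-0.206,"z":-0.05,"wx":0,"wy":0,"wz":0},{"x":-0.253,"y":-0.206,"z":-0.05,"wx":0,"wy":0,"wz":0},{"x":-0.253,"y":-0.206,"z":-0.05,"wx":0,"wy":0,"wz":0}]' 0.087 20
python3 -m handwheel '[{"x":-0.253,"y":-0.206,"z":-0.03,"wx":0,"wy":0,"wz":0},{"x":-0.253,"y":-0.206,"z":-0.03,"wx":0,"wy":0,"wz":0},{"x":-0.253,"y":-0.206,"z":-0.03,"wx":0,"wy":0,"wz":0},{"x":-0.253,"y":-0.206,"z":-0.03,"wx":0,"wy":0,"wz":0},{"x":-0.253,"y":-0.206,"z":-0.03,"wx":0,"wy":0,"wz":0},{"x":-0.253,"y":-0.206,"z":-0.03,"wx":0,"wy":0,"wz":0},{"x":-0.253,"y":-0.206,"z":-0.03,"wx":0,"wy":0,"wz":0},{"x":-0.253,"y":-0.206,"z":-0.03,"wx":0,"wy":0,"wz":0},{"x":-0.253,"y":-0.206,"z":-0.03,"wx":0,"wy":0,"wz":0},{"x":-0.253,"y":-0.206,"z":-0.03,"wx":0,"wy":0,"wz":0}]'
python3 - <<'E'
from h import *
snap('wrist','w1'); p,M,s=tool(); print(p,M.round(3).tolist(),s['time'],s['joint_positions'],s['ft_force'])
E
```

```text
time: 1.03
position: [0.3618, 0.3606, 0.2736]
tool_rot: [0.418, 3.112, 0.001]
ft_force: [0.0, -0.0, -0.5]
grip_width: 1.002
grip_force: 0.0
time: 1.87
position: [0.5508, 0.0996, 0.3021]
tool_rot: [-0.411, -3.114, 0.001]
ft_force: [-1.6, 0.5, -1.0]
grip_width: 1.0
grip_force: 0.0
[0.54994344 0.10177627 0.301955  ] [[-0.967, 0.256, -0.001], [0.256, 0.967, 0.0], [0.001, 0.0, -1.0]] 1.9167 [-0.649808    0.09923504  0.4575401   1.56925352 -0.04461011  1.48432642
  1.12197073] [-0.03125323  0.18225893 -0.35853967]
```

View pics/w1.png

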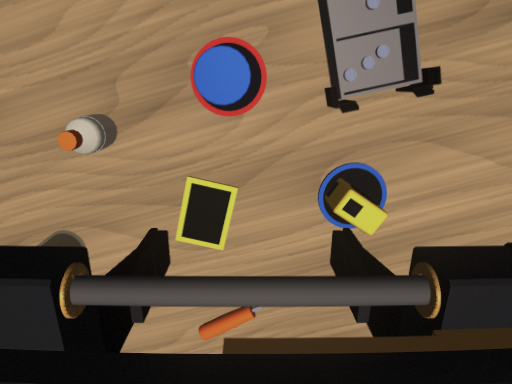

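The view shows the red pad at (228,77) with the blue jar on it, the yellow pad at (207,213), the blue pad at (352,195) with the tape at (360,212), the base tote at (375,45), and the glue at (85,135). Image-up is toward the robot. Now I'll measure these.

```bash
cat >> h.py <<'E'
def hullw(c,mask,z):
    ct=np.vstack(cv2.findContours(mask.astype(np.uint8),0,cv2.CHAIN_APPROX_NONE)[0])[:,0].astype(float)
    P=onz(c,ct,z)[:,:2]; return cv2.convexHull(P.astype(np.float32))
def circ(c,mask,z):
    (x,y),r=cv2.minEnclosingCircle(hullw(c,mask,z)); return round(x,4),round(y,4),round(2*r,4)
def rect(c,mask,z):
    h=hullw(c,mask,z)*1000; (x,y),(w,hh),a=cv2.minAreaRect(h)
    if w<hh: w,hh,a=hh,w,a+90
    return round(x/1000,4),round(y/1000,4),round(w,1),round(hh,1),'long axis deg',round((a+90)%180-90,1)
E
python3 - <<'E'
from h import *
c=load('w1')
for col,z in(('red',.004),('blue',.004),('yellow',.004)):
    for b in blobs(c,col,150): print(col,b[0],b[1],circ(c,b[2],z),'lid',circ(c,b[2],.089),'rect',rect(c,b[2],z),'tape',rect(c,b[2],.064))
im=c['im'][150:250,300:410,::-1]
a=cv2.resize(im,None,fx=5,fy=5,interpolation=2)
cv2.imwrite('pics/crop1.png',a)
E
```

```text
red (np.float64(231.5), np.float64(76.0)) [191, 37, 76, 79, 1171] (0.4524, 0.097, 0.1) lid (0.4559, 0.1015, 0.0816) rect (0.4523, 0.0974, 98.7, 97.9, 'long axis deg', 74.8) tape (0.4547, 0.1005, 85.9, 85.2, 'long axis deg', 74.8)
blue (np.float64(222.3), np.float64(75.0)) [194, 45, 57, 61, 2684] (0.4484, 0.0901, 0.0759) lid (0.4526, 0.0959, 0.0619) rect (0.4485, 0.0905, 73.9, 73.6, 'long axis deg', 15.1) tape (0.4515, 0.0945, 64.3, 64.0, 'long axis deg', 15.1)
blue (np.float64(347.9), np.float64(189.3)) [318, 163, 68, 65, 749] (0.6566, 0.2256, 0.0998) lid (0.6224, 0.2064, 0.0814) rect (0.6534, 0.2236, 98.2, 92.0, 'long axis deg', -65.6) tape (0.6297, 0.2103, 85.4, 80.0, 'long axis deg', -65.6)
yellow (np.float64(205.6), np.float64(211.5)) [176, 176, 62, 74, 1106] (0.6276, 0.012, 0.1239) lid (0.5987, 0.0322, 0.1011) rect (0.6279, 0.0116, 102.4, 73.4, 'long axis deg', -28.3) tape (0.6075, 0.0259, 89.1, 63.8, 'long axis deg', -28.3)
yellow (np.float64(362.4), np.float64(213.7)) [335, 191, 52, 44, 990] (0.6859, 0.2337, 0.0785) lid (0.6464, 0.213, 0.0641) rect (0.686, 0.2338, 71.3, 39.8, 'long axis deg', 41.4) tape (0.658, 0.2192, 62.0, 34.6, 'long axis deg', 41.4)
```

View pics/crop1.png

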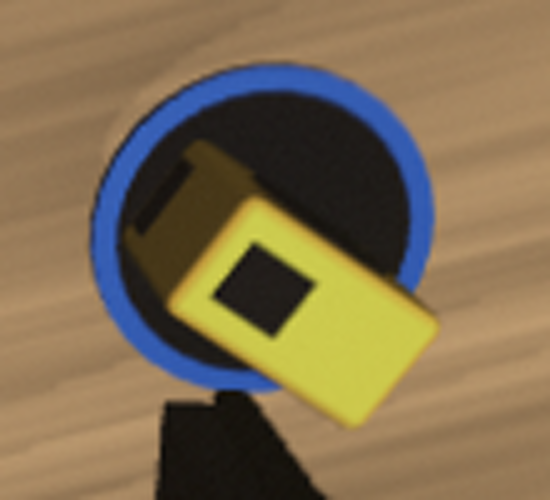

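Run:
```python
from h import *
snap('wrist','w2'); print(tool()[0]); snap('scene','s2');snap('side','d2')
c=load('w2')
for v in ('w2','s2','d2'):
    c=load(v); print(v)
    for col,z in(('red',.004),('blue',.004),('yellow',.004)):
        for b in blobs(c,col,50):
            print(col,b[0],circ(c,b[2],z),'lid',circ(c,b[2],.089),'rect',rect(c,b[2],z),'tape',rect(c,b[2],.064))
```

```text
[0.54948202 0.10283975 0.30191607]
w2
red (np.float64(230.1), np.float64(77.5)) (0.4525, 0.0968, 0.1001) lid (0.4559, 0.1017, 0.0817) rect (0.4526, 0.0968, 99.1, 98.5, 'long axis deg', -60.3) tape (0.4549, 0.1003, 86.2, 85.7, 'long axis deg', -60.3)
blue (np.float64(220.6), np.float64(76.6)) (0.4488, 0.0893, 0.0757) lid (0.4528, 0.0956, 0.0618) rect (0.4485, 0.0895, 73.7, 73.5, 'long axis deg', 29.2) tape (0.4513, 0.0939, 64.1, 63.9, 'long axis deg', 29.2)
blue (np.float64(346.3), np.float64(190.3)) (0.6567, 0.2251, 0.0996) lid (0.6223, 0.2063, 0.0813) rect (0.6533, 0.2237, 98.3, 92.0, 'long axis deg', -66.5) tape (0.6295, 0.2106, 85.5, 80.0, 'long axis deg', -66.5)
yellow (np.float64(203.9), np.float64(212.7)) (0.6274, 0.0113, 0.1239) lid (0.5985, 0.0319, 0.1011) rect (0.6281, 0.0113, 102.5, 73.4, 'long axis deg', -28.4) tape (0.6076, 0.0259, 89.2, 63.9, 'long axis deg', -28.4)
yellow (np.float64(360.5), np.float64(215.6)) (0.6866, 0.2331, 0.0785) lid (0.6467, 0.2128, 0.064) rect (0.6862, 0.2334, 71.4, 39.6, 'long axis deg', 41.2) tape (0.6581, 0.219, 62.1, 34.4, 'long axis deg', 41
[... 2078 characters left out ...]
) tape (0.6398, 0.1316, 80.6, 57.7, 'long axis deg', -15.3)
blue (np.float64(205.6), np.float64(135.8)) (0.4515, 0.1909, 0.0809) lid (0.454, 0.0866, 0.0721) rect (0.4511, 0.1914, 75.2, 58.0, 'long axis deg', 86.4) tape (0.4529, 0.1178, 69.5, 53.5, 'long axis deg', 86.4)
yellow (np.float64(265.8), np.float64(113.9)) (0.6762, 0.289, 0.0776) lid (0.6542, 0.174, 0.0692) rect (0.6748, 0.2903, 72.1, 39.8, 'long axis deg', 42.3) tape (0.6594, 0.209, 66.6, 36.8, 'long axis deg', 42.3)
yellow (np.float64(265.6), np.float64(170.2)) (0.6292, 0.0083, 0.1171) lid (0.6123, -0.0762, 0.1043) rect (0.6291, 0.0068, 100.0, 72.6, 'long axis deg', -28.0) tape (0.6172, -0.0527, 92.3, 67.0, 'long axis deg', -28.0)
```

```bash
python3 -m handwheel '[{"x":-0.01,"y":0.018,"z":0.01,"wx":0,"wy":0,"wz":-7},{"x":-0.019,"y":0.036,"z":0.025,"wx":0,"wy":0,"wz":-14},{"x":-0.03,"y":0.054,"z":0.04,"wx":0,"wy":0,"wz":-21},{"x":-0.04,"y":0.072,"z":0.055,"wx":0,"wy":0,"wz":-28},{"x":-0.05,"y":0.09,"z":0.07,"wx":0,"wy":0,"wz":-35},{"x":-0.06,"y":0.108,"z":0.085,"wx":0,"wy":0,"wz":-42},{"x":-0.07,"y":0.126,"z":0.095,"wx":0,"wy":0,"wz":-49},{"x":-0.076,"y":0.138,"z":0.10,"wx":0,"wy":0,"wz":-56},{"x":-0.076,"y":0.138,"z":0.10,"wx":0,"wy":0,"wz":-56},{"x":-0.076,"y":0.138,"z":0.10,"wx":0,"wy":0,"wz":-56}]'
python3 - <<'E'
from h import *
import time
for i in range(3):
    p,M,s=tool(); snap('wrist','w3'); print(p,s['time'])
print(M.round(3).tolist(),s['joint_positions'])
c=load('w3')
for b in blobs(c,'yellow',400): print(b[0],b[1],'tape',rect(c,b[2],.064))
for b in blobs(c,'blue',200): print(b[0],b[1],circ(c,b[2],.004))
E
```

```text
time: 2.9
position: [0.6577, 0.2165, 0.2016]
tool_rot: [1.104, -2.939, -0.001]
ft_force: [-0.3, -0.5, -0.3]
grip_width: 0.999
grip_force: 0.0
[0.6577336  0.21652463 0.20162121] 2.9
[0.65809734 0.21522504 0.20261254] 2.95
[0.65844354 0.21441665 0.20328086] 3.0
[[-0.754, -0.657, 0.0], [-0.657, 0.754, -0.0], [-0.0, -0.0, -1.0]] [-0.57848296  0.42649487  0.31205617  1.36998854 -0.12997553  1.36473549
  2.0211168 ]
(np.float64(116.4), np.float64(34.0)) [56, 0, 121, 66, 1540] tape (0.6243, 0.0385, 85.5, 56.5, 'long axis deg', -28.6)
(np.float64(252.3), np.float64(183.3)) [234, 148, 38, 65, 1876] tape (0.6584, 0.2186, 62.1, 34.4, 'long axis deg', 41.1)
(np.float64(258.4), np.float64(158.4)) [213, 124, 89, 85, 1318] (0.6569, 0.2249, 0.0994)
```

```bash
python3 -m handwheel '[{"x":-0.003,"y":0.0035,"z":0.03,"wx":0,"wy":0,"wz":0},{"x":-0.003,"y":0.0035,"z":0.06,"wx":0,"wy":0,"wz":0},{"x":-0.003,"y":0.0035,"z":0.09,"wx":0,"wy":0,"wz":0},{"x":-0.003,"y":0.0035,"z":0.12,"wx":0,"wy":0,"wz":0},{"x":-0.003,"y":0.0035,"z":0.145,"wx":0,"wy":0,"wz":0},{"x":-0.003,"y":0.0035,"z":0.165,"wx":0,"wy":0,"wz":0},{"x":-0.003,"y":0.0035,"z":0.178,"wx":0,"wy":0,"wz":0},{"x":-0.003,"y":0.0035,"z":0.188,"wx":0,"wy":0,"wz":0},{"x":-0.003,"y":0.0035,"z":0.188,"wx":0,"wy":0,"wz":0},{"x":-0.003,"y":0.0035,"z":0.188,"wx":0,"wy":0,"wz":0}]'
python3 -m handwheel '[{"x":0,"y":0,"z":0,"wx":0,"wy":0,"wz":0},{"x":0,"y":0,"z":0,"wx":0,"wy":0,"wz":0},{"x":0,"y":0,"z":0,"wx":0,"wy":0,"wz":0},{"x":0,"y":0,"z":0,"wx":0,"wy":0,"wz":0},{"x":0,"y":0,"z":0,"wx":0,"wy":0,"wz":0},{"x":0,"y":0,"z":0,"wx":0,"wy":0,"wz":0},{"x":0,"y":0,"z":0,"wx":0,"wy":0,"wz":0},{"x":0,"y":0,"z":0,"wx":0,"wy":0,"wz":0}]' 0.03 25
```

```text
time: 3.88
position: [0.6593, 0.2191, 0.0155]
tool_rot: [-1.103, 2.94, -0.0]
ft_force: [0.4, -0.3, 0.6]
grip_width: 0.998
grip_force: 0.0
time: 4.55
position: [0.6588, 0.2192, 0.0146]
tool_rot: [-1.105, 2.941, 0.0]
ft_force: [0.4, -0.9, 0.5]
grip_width: 0.482
grip_force: 0.0
```

```bash
python3 -m handwheel '[{"x":0,"y":0,"z":0,"wx":0,"wy":0,"wz":0},{"x":0,"y":0,"z":0,"wx":0,"wy":0,"wz":0},{"x":0,"y":0,"z":0,"wx":0,"wy":0,"wz":0},{"x":0,"y":0,"z":-0.005,"wx":0,"wy":0,"wz":0},{"x":0,"y":0,"z":-0.015,"wx":0,"wy":0,"wz":0},{"x":0,"y":0,"z":-0.03,"wx":0,"wy":0,"wz":0},{"x":0,"y":0,"z":-0.045,"wx":0,"wy":0,"wz":0},{"x":0,"y":0,"z":-0.055,"wx":0,"wy":0,"wz":0},{"x":0,"y":0,"z":-0.06,"wx":0,"wy":0,"wz":0}]'
python3 -m handwheel '[{"x":0.008,"y":-0.007,"z":0,"wx":0,"wy":0,"wz":7},{"x":0.024,"y":-0.02,"z":0,"wx":0,"wy":0,"wz":14},{"x":0.044,"y":-0.037,"z":0,"wx":0,"wy":0,"wz":21},{"x":0.064,"y":-0.055,"z":0,"wx":0,"wy":0,"wz":28},{"x":0.084,"y":-0.072,"z":0,"wx":0,"wy":0,"wz":35},{"x":0.104,"y":-0.089,"z":0,"wx":0,"wy":0,"wz":42},{"x":0.124,"y":-0.106,"z":0,"wx":0,"wy":0,"wz":49},{"x":0.142,"y":-0.121,"z":0,"wx":0,"wy":0,"wz":56},{"x":0.153,"y":-0.131,"z":0,"wx":0,"wy":0,"wz":63},{"x":0.1592,"y":-0.1361,"z":0,"wx":0,"wy":0,"wz":69.5}]'
python3 -m handwheel '[{"x":0,"y":0,"z":0,"wx":0,"wy":0,"wz":0},{"x":0,"y":0,"z":0,"wx":0,"wy":0,"wz":0},{"x":0,"y":0,"z":0,"wx":0,"wy":0,"wz":0}]'
python3 - <<'E'
from h import *
p,M,s=tool(); snap('wrist','w4'); print(p,s['time'],M.round(3).tolist(),s['joint_positions'])
c=load('w4')
for b in blobs(c,'yellow',200): print(b[0],b[1],'tape',rect(c,b[2],.124),'pad',rect(c,b[2],.004))
E
```

```text
time: 5.3
position: [0.6604, 0.2197, 0.0779]
tool_rot: [-1.103, 2.937, 0.0]
ft_force: [-0.2, 0.2, -2.5]
grip_width: 0.435
grip_force: 25.0
time: 6.13
position: [0.6281, 0.0082, 0.0751]
tool_rot: [0.784, 3.042, -0.001]
ft_force: [0.6, 0.1, -1.3]
grip_width: 0.43
grip_force: 25.0
time: 6.38
position: [0.6287, 0.0136, 0.0746]
tool_rot: [-0.762, -3.048, -0.002]
ft_force: [-0.6, -0.5, -1.3]
grip_width: 0.435
grip_force: 25.0
[0.62874652 0.01359577 0.0746479 ] 6.3833 [[-0.882, 0.471, 0.0], [0.471, 0.882, 0.001], [0.0, 0.001, -1.0]] [-0.52962057  0.43025168  0.58573674  1.69281991 -0.26329203  1.0977452
  1.21593506]
(np.float64(242.9), np.float64(162.3)) [194, 135, 106, 93, 2739] tape (0.584, 0.0362, 36.0, 33.7, 'long axis deg', 61.9) pad (0.6138, 0.0189, 74.1, 69.3, 'long axis deg', 61.9)
(np.float64(249.9), np.float64(247.5)) [204, 229, 93, 47, 2815] tape (0.6088, 0.0245, 34.3, 19.3, 'long axis deg', 61.9) pad (0.6646, -0.005, 70.6, 39.8, 'long axis deg', 61.9)
(np.float64(249.8), np.float64(322.2)) [208, 307, 85, 32, 2641] tape (0.637, 0.0095, 34.2, 15.4, 'long axis deg', 61.9) pad (0.7227, -0.036, 70.3, 31.6, 'long axis deg', 61.9)
```

View pics/w4.png

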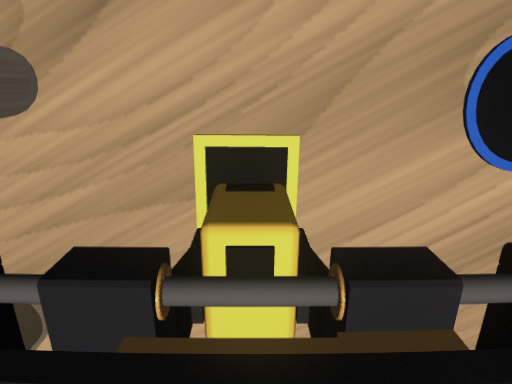

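```bash
python3 -m handwheel '[{"x":0,"y":0,"z":0.01,"wx":0,"wy":0,"wz":0},{"x":0,"y":0,"z":0.025,"wx":0,"wy":0,"wz":0},{"x":0,"y":0,"z":0.04,"wx":0,"wy":0,"wz":0},{"x":0,"y":0,"z":0.05,"wx":0,"wy":0,"wz":0},{"x":0,"y":0,"z":0.056,"wx":0,"wy":0,"wz":0},{"x":0,"y":0,"z":0.059,"wx":0,"wy":0,"wz":0},{"x":0,"y":0,"z":0.06,"wx":0,"wy":0,"wz":0},{"x":0,"y":0,"z":0.06,"wx":0,"wy":0,"wz":0},{"x":0,"y":0,"z":0.06,"wx":0,"wy":0,"wz":0}]'
python3 -m handwheel '[{"x":0,"y":0,"z":0,"wx":0,"wy":0,"wz":0},{"x":0,"y":0,"z":0,"wx":0,"wy":0,"wz":0},{"x":0,"y":0,"z":0,"wx":0,"wy":0,"wz":0},{"x":0,"y":0,"z":0,"wx":0,"wy":0,"wz":0},{"x":0,"y":0,"z":-0.02,"wx":0,"wy":0,"wz":0},{"x":0,"y":0,"z":-0.06,"wx":0,"wy":0,"wz":0},{"x":0,"y":0,"z":-0.10,"wx":0,"wy":0,"wz":0},{"x":0,"y":0,"z":-0.14,"wx":0,"wy":0,"wz":0},{"x":0,"y":0,"z":-0.18,"wx":0,"wy":0,"wz":0},{"x":0,"y":0,"z":-0.22,"wx":0,"wy":0,"wz":0}]' 0.087
python3 -m handwheel '[{"x":0,"y":0,"z":0,"wx":0,"wy":0,"wz":0},{"x":0,"y":0,"z":0,"wx":0,"wy":0,"wz":0},{"x":0,"y":0,"z":0,"wx":0,"wy":0,"wz":0}]'
python3 - <<'E'
from h import *
p,M,s=tool(); snap('wrist','w5'); print(p,s['time'])
c=load('w5')
for b in blobs(c,'yellow',200): print(b[0],b[1],'tape',rect(c,b[2],.064),'pad',rect(c,b[2],.004))
c=load('w2'); print('glue',onz(c,[(98,135),(70,140)],.05))
E
```

```text
time: 7.18
position: [0.6292, 0.0119, 0.015]
tool_rot: [0.768, 3.045, 0.001]
ft_force: [-0.3, -0.1, -2.7]
grip_width: 0.435
grip_force: 25.0
time: 8.02
position: [0.6283, 0.0117, 0.2369]
tool_rot: [0.769, 3.045, 0.001]
ft_force: [1.3, 0.8, -0.0]
grip_width: 0.99
grip_force: 0.0
time: 8.27
position: [0.6284, 0.012, 0.2343]
tool_rot: [-0.769, -3.046, -0.001]
ft_force: [0.5, 0.0, -0.9]
grip_width: 1.002
grip_force: 0.0
[0.62838627 0.01197031 0.23432674] 8.2667
(np.float64(249.3), np.float64(161.5)) [217, 116, 64, 84, 3176] tape (0.6171, 0.017, 85.4, 62.3, 'long axis deg', -28.3) pad (0.6282, 0.0109, 100.8, 73.5, 'long axis deg', -28.3)
glue [[ 0.47649801 -0.07381793  0.05      ]
 [ 0.47283144 -0.11093674  0.05      ]]
```

View pics/w5.png

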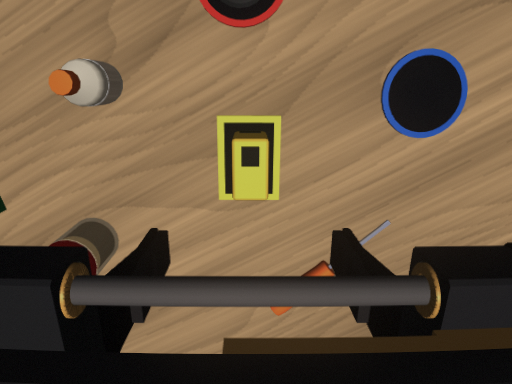

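The tape stands inside the yellow edge (rows 133–199, pad 116–200). Next is a hover over the blue jar.

```bash
python3 -m handwheel '[{"x":0.02,"y":-0.001,"z":0,"wx":0,"wy":0,"wz":0},{"x":0.055,"y":-0.002,"z":0,"wx":0,"wy":0,"wz":0},{"x":0.09,"y":-0.004,"z":0,"wx":0,"wy":0,"wz":0},{"x":0.125,"y":-0.006,"z":0,"wx":0,"wy":0,"wz":0},{"x":0.155,"y":-0.007,"z":0,"wx":0,"wy":0,"wz":0},{"x":0.18,"y":-0.008,"z":0,"wx":0,"wy":0,"wz":0},{"x":0.194,"y":-0.0083,"z":0,"wx":0,"wy":0,"wz":0},{"x":0.194,"y":-0.0083,"z":0,"wx":0,"wy":0,"wz":0},{"x":0.194,"y":-0.0083,"z":0,"wx":0,"wy":0,"wz":0},{"x":0.194,"y":-0.0083,"z":0,"wx":0,"wy":0,"wz":0}]'
python3 - <<'E'
from h import *
c=load('w5'); print('tape ctr',onz(c,[(250.5,166)],.064), 'guides w2',onz(load('w2'),[(332,100),(432,90)],.0))
p,M,s=tool(); snap('wrist','w6'); print(p,s['time'],s['joint_positions'])
c=load('w6')
for col in('red','blue'):
  for b in blobs(c,col,200): print(col,b[0],b[1],'lid',circ(c,b[2],.089),'pad',circ(c,b[2],.004))
E
```

```text
time: 9.15
position: [0.4542, 0.096, 0.2338]
tool_rot: [-0.77, -3.045, 0.002]
ft_force: [0.4, -0.5, -0.0]
grip_width: 1.001
grip_force: 0.0
tape ctr [[0.62451713 0.01537758 0.064     ]] guides w2 [[ 5.14765974e-01  2.26220818e-01 -5.55111512e-17]
 [ 5.35248940e-01  3.61288860e-01  0.00000000e+00]]
[0.45416497 0.09597719 0.23379722] 9.15 [-0.8067359  -0.11230177  0.50593422  1.88809227  0.05649093  1.35314372
  0.75997228]
red (np.float64(250.3), np.float64(140.6)) [208, 115, 84, 70, 1068] lid (0.4374, 0.1049, 0.079) pad (0.4527, 0.0964, 0.1007)
blue (np.float64(248.0), np.float64(175.0)) [217, 144, 64, 63, 3126] lid (0.4522, 0.0952, 0.0613) pad (0.4717, 0.084, 0.0782)
blue (np.float64(407.9), np.float64(228.3)) [373, 212, 75, 50, 666] lid (0.5963, 0.2064, 0.0782) pad (0.6556, 0.2259, 0.0997)
```

View pics/w6.png

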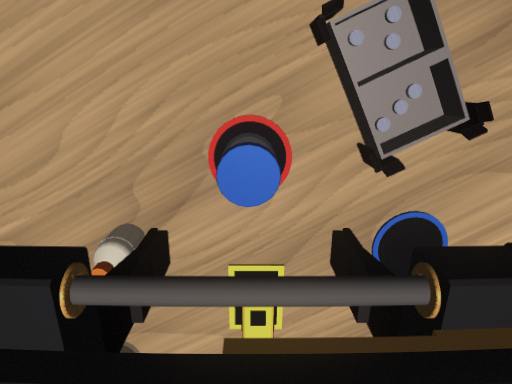

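```bash
python3 -m handwheel '[{"x":0,"y":0,"z":0.03,"wx":0,"wy":0,"wz":0},{"x":0,"y":0,"z":0.065,"wx":0,"wy":0,"wz":0},{"x":0,"y":0,"z":0.10,"wx":0,"wy":0,"wz":0},{"x":0,"y":0,"z":0.13,"wx":0,"wy":0,"wz":0},{"x":0,"y":0,"z":0.155,"wx":0,"wy":0,"wz":0},{"x":0,"y":0,"z":0.175,"wx":0,"wy":0,"wz":0},{"x":0,"y":0,"z":0.19,"wx":0,"wy":0,"wz":0},{"x":0,"y":0,"z":0.199,"wx":0,"wy":0,"wz":0},{"x":0,"y":0,"z":0.199,"wx":0,"wy":0,"wz":0},{"x":0,"y":0,"z":0.199,"wx":0,"wy":0,"wz":0}]'
python3 -m handwheel '[{"x":0,"y":0,"z":0,"wx":0,"wy":0,"wz":0},{"x":0,"y":0,"z":0,"wx":0,"wy":0,"wz":0},{"x":0,"y":0,"z":0,"wx":0,"wy":0,"wz":0},{"x":0,"y":0,"z":0,"wx":0,"wy":0,"wz":0},{"x":0,"y":0,"z":0,"wx":0,"wy":0,"wz":0},{"x":0,"y":0,"z":0,"wx":0,"wy":0,"wz":0},{"x":0,"y":0,"z":0,"wx":0,"wy":0,"wz":0}]' 0.05 25
```

```text
time: 10.03
position: [0.4543, 0.096, 0.0354]
tool_rot: [-0.77, -3.046, 0.002]
ft_force: [0.0, -1.0, -0.6]
grip_width: 1.0
grip_force: 0.0
time: 10.62
position: [0.454, 0.0965, 0.036]
tool_rot: [0.769, 3.046, 0.0]
ft_force: [-1.1, -1.5, 5.3]
grip_width: 0.705
grip_force: 25.0
```

```bash
python3 -m handwheel '[{"x":0,"y":0,"z":-0.004,"wx":0,"wy":0,"wz":0},{"x":0,"y":0,"z":-0.014,"wx":0,"wy":0,"wz":0},{"x":0,"y":0,"z":-0.03,"wx":0,"wy":0,"wz":0},{"x":0,"y":0,"z":-0.05,"wx":0,"wy":0,"wz":0},{"x":0,"y":0,"z":-0.07,"wx":0,"wy":0,"wz":0},{"x":0,"y":0,"z":-0.083,"wx":0,"wy":0,"wz":0},{"x":0,"y":0,"z":-0.09,"wx":0,"wy":0,"wz":0}]'
python3 -m handwheel '[{"x":-0.006,"y":0.01,"z":0,"wx":0,"wy":0,"wz":0},{"x":-0.018,"y":0.032,"z":0,"wx":0,"wy":0,"wz":0},{"x":-0.034,"y":0.06,"z":0,"wx":0,"wy":0,"wz":0},{"x":-0.05,"y":0.089,"z":0,"wx":0,"wy":0,"wz":0},{"x":-0.066,"y":0.118,"z":0,"wx":0,"wy":0,"wz":0},{"x":-0.082,"y":0.146,"z":0,"wx":0,"wy":0,"wz":0},{"x":-0.097,"y":0.172,"z":0,"wx":0,"wy":0,"wz":0},{"x":-0.108,"y":0.192,"z":0,"wx":0,"wy":0,"wz":0},{"x":-0.115,"y":0.204,"z":0,"wx":0,"wy":0,"wz":0},{"x":-0.1182,"y":0.2104,"z":0,"wx":0,"wy":0,"wz":0}]'
python3 -m handwheel '[{"x":0,"y":0,"z":0.02,"wx":0,"wy":0,"wz":0},{"x":0,"y":0,"z":0.04,"wx":0,"wy":0,"wz":0},{"x":0,"y":0,"z":0.06,"wx":0,"wy":0,"wz":0},{"x":0,"y":0,"z":0.072,"wx":0,"wy":0,"wz":0},{"x":0,"y":0,"z":0.08,"wx":0,"wy":0,"wz":0},{"x":0,"y":0,"z":0.085,"wx":0,"wy":0,"wz":0},{"x":0,"y":0,"z":0.087,"wx":0,"wy":0,"wz":0},{"x":0,"y":0,"z":0.089,"wx":0,"wy":0,"wz":0},{"x":0,"y":0,"z":0.09,"wx":0,"wy":0,"wz":0},{"x":0,"y":0,"z":0.09,"wx":0,"wy":0,"wz":0}]'
```

```text
time: 11.2
position: [0.4549, 0.0971, 0.1279]
tool_rot: [0.768, 3.044, 0.004]
ft_force: [0.3, -1.3, -1.6]
grip_width: 0.708
grip_force: 25.0
time: 12.03
position: [0.6584, 0.2274, 0.1241]
tool_rot: [-0.766, -3.046, 0.002]
ft_force: [0.4, 0.0, -2.6]
grip_width: 0.708
grip_force: 25.0
time: 12.87
position: [0.6582, 0.226, 0.0364]
tool_rot: [0.768, 3.045, 0.001]
ft_force: [-0.2, -0.1, -2.4]
grip_width: 0.709
grip_force: 25.0
```

```bash
python3 -m handwheel '[{"x":0,"y":0,"z":0.001,"wx":0,"wy":0,"wz":0},{"x":0,"y":0,"z":0.001,"wx":0,"wy":0,"wz":0},{"x":0,"y":0,"z":0.001,"wx":0,"wy":0,"wz":0}]'
python3 -m handwheel '[{"x":0,"y":0,"z":0,"wx":0,"wy":0,"wz":0},{"x":0,"y":0,"z":0,"wx":0,"wy":0,"wz":0},{"x":0,"y":0,"z":0,"wx":0,"wy":0,"wz":0},{"x":0,"y":0,"z":0,"wx":0,"wy":0,"wz":0},{"x":0,"y":0,"z":-0.02,"wx":0,"wy":0,"wz":0},{"x":0,"y":0,"z":-0.06,"wx":0,"wy":0,"wz":0},{"x":0,"y":0,"z":-0.10,"wx":0,"wy":0,"wz":0},{"x":0,"y":0,"z":-0.14,"wx":0,"wy":0,"wz":0},{"x":0,"y":0,"z":-0.18,"wx":0,"wy":0,"wz":0},{"x":0,"y":0,"z":-0.2,"wx":0,"wy":0,"wz":0}]' 0.087
python3 -m handwheel '[{"x":0,"y":0,"z":0,"wx":0,"wy":0,"wz":0},{"x":0,"y":0,"z":0,"wx":0,"wy":0,"wz":0}]'
python3 - <<'E'
from h import *
snap('wrist','w7'); c=load('w7')
for b in blobs(c,'blue',200): print(b[0],b[1],'lid',circ(c,b[2],.089),'pad',circ(c,b[2],.004))
E
python3 -m handwheel '[{"x":-0.009,"y":-0.02,"z":0,"wx":0,"wy":0,"wz":0},{"x":-0.024,"y":-0.053,"z":0,"wx":0,"wy":0,"wz":0},{"x":-0.04,"y":-0.088,"z":0,"wx":0,"wy":0,"wz":0},{"x":-0.056,"y":-0.124,"z":0,"wx":0,"wy":0,"wz":0},{"x":-0.072,"y":-0.159,"z":0,"wx":0,"wy":0,"wz":0},{"x":-0.088,"y":-0.194,"z":0,"wx":0,"wy":0,"wz":0},{"x":-0.104,"y":-0.23,"z":0,"wx":0,"wy":0,"wz":0},{"x":-0.12,"y":-0.265,"z":0,"wx":0,"wy":0,"wz":0},{"x":-0.136,"y":-0.3,"z":0,"wx":0,"wy":0,"wz":0},{"x":-0.152,"y":-0.335,"z":0,"wx":0,"wy":0,"wz":0}]'
python3 -m handwheel '[{"x":-0.014,"y":-0.033,"z":0,"wx":0,"wy":0,"wz":0},{"x":-0.026,"y":-0.056,"z":0,"wx":0,"wy":0,"wz":0},{"x":-0.032,"y":-0.071,"z":0,"wx":0,"wy":0,"wz":0},{"x":-0.032,"y":-0.071,"z":0,"wx":0,"wy":0,"wz":0},{"x":-0.032,"y":-0.071,"z":0,"wx":0,"wy":0,"wz":0},{"x":-0.032,"y":-0.071,"z":0,"wx":0,"wy":0,"wz":0}]'
python3 - <<'E'
from h import *
p,M,s=tool(); snap('wrist','w8'); c=load('w8'); print(p,M.round(3).tolist(),s['time'],s['joint_positions'])
for b in blobs(c,'red',200): print(b[0],b[1],'lid',circ(c,b[2],.085))
for b in blobs(c,'green',200): print(b[0],b[1],rect(c,b[2],.045))
E
```

```text
time: 13.12
position: [0.6584, 0.226, 0.0361]
tool_rot: [0.768, 3.045, 0.002]
ft_force: [-2.2, -0.2, 6.0]
grip_width: 0.712
grip_force: 25.0
time: 13.95
position: [0.6597, 0.226, 0.2407]
tool_rot: [0.767, 3.04, 0.007]
ft_force: [0.6, 0.4, 0.9]
grip_width: 0.998
grip_force: 0.0
time: 14.12
position: [0.6586, 0.2258, 0.2362]
tool_rot: [0.768, 3.044, 0.003]
ft_force: [-0.4, -0.2, -0.8]
grip_width: 1.0
grip_force: 0.0
(np.float64(248.3), np.float64(165.7)) [207, 115, 82, 90, 4060] lid (0.6454, 0.232, 0.0862) pad (0.6619, 0.2229, 0.1098)
time: 15.0
position: [0.6312, -0.1425, 0.2322]
tool_rot: [-0.768, -3.043, 0.0]
ft_force: [1.5, -1.3, 0.1]
grip_width: 0.999
grip_force: 0.0
time: 15.5
position: [0.6271, -0.2168, 0.2329]
tool_rot: [-0.766, -3.044, -0.002]
ft_force: [0.6, 0.5, -0.2]
grip_width: 0.998
grip_force: 0.0
[ 0.62708034 -0.21683919  0.23294108] [[-0.881, 0.473, -0.002], [0.473, 0.881, 0.002], [0.003, 0.001, -1.0]] 15.5 [-0.21439983  0.40086966  0.68805016  1.41851234 -0.25437111  1.41454873
  1.55271187]
(np.float64(249.6), np.float64(175.0)) [218, 145, 64, 62, 3109] lid (0.6264, -0.2163, 0.0617)
(np.float64(79.2), np.float64(71.0)) [0, 0, 142, 153, 10615] (0.4523, -0.327, 149.4, 101.1, 'long axis deg', -14.0)
```

View pics/w8.png

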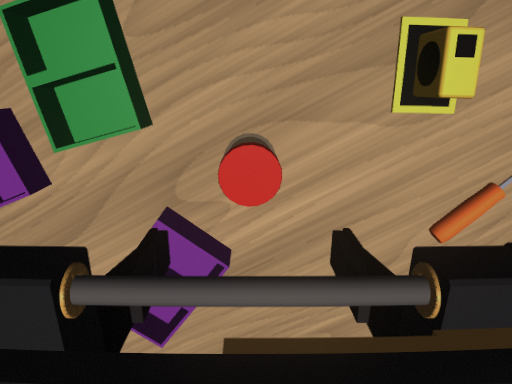

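```bash
python3 -m handwheel '[{"x":0,"y":0,"z":0.03,"wx":0,"wy":0,"wz":0},{"x":0,"y":0,"z":0.065,"wx":0,"wy":0,"wz":0},{"x":0,"y":0,"z":0.10,"wx":0,"wy":0,"wz":0},{"x":0,"y":0,"z":0.13,"wx":0,"wy":0,"wz":0},{"x":0,"y":0,"z":0.155,"wx":0,"wy":0,"wz":0},{"x":0,"y":0,"z":0.175,"wx":0,"wy":0,"wz":0},{"x":0,"y":0,"z":0.19,"wx":0,"wy":0,"wz":0},{"x":0,"y":0,"z":0.203,"wx":0,"wy":0,"wz":0},{"x":0,"y":0,"z":0.203,"wx":0,"wy":0,"wz":0},{"x":0,"y":0,"z":0.203,"wx":0,"wy":0,"wz":0}]'
python3 -m handwheel '[{"x":0,"y":0,"z":0,"wx":0,"wy":0,"wz":0},{"x":0,"y":0,"z":0,"wx":0,"wy":0,"wz":0},{"x":0,"y":0,"z":0,"wx":0,"wy":0,"wz":0},{"x":0,"y":0,"z":0,"wx":0,"wy":0,"wz":0},{"x":0,"y":0,"z":0,"wx":0,"wy":0,"wz":0},{"x":0,"y":0,"z":0,"wx":0,"wy":0,"wz":0},{"x":0,"y":0,"z":0,"wx":0,"wy":0,"wz":0}]' 0.05 25
python3 -m handwheel '[{"x":0,"y":0,"z":-0.004,"wx":0,"wy":0,"wz":0},{"x":0,"y":0,"z":-0.014,"wx":0,"wy":0,"wz":0},{"x":0,"y":0,"z":-0.03,"wx":0,"wy":0,"wz":0},{"x":0,"y":0,"z":-0.055,"wx":0,"wy":0,"wz":0},{"x":0,"y":0,"z":-0.08,"wx":0,"wy":0,"wz":0},{"x":0,"y":0,"z":-0.1,"wx":0,"wy":0,"wz":0},{"x":0,"y":0,"z":-0.115,"wx":0,"wy":0,"wz":0},{"x":0,"y":0,"z":-0.12,"wx":0,"wy":0,"wz":0},{"x":0,"y":0,"z":-0.12,"wx":0,"wy":0,"wz":0},{"x":0,"y":0,"z":-0.12,"wx":0,"wy":0,"wz":0}]'
python3 -c "
from h import *
print(tool()[:2])"
```

```text
time: 16.38
position: [0.6274, -0.2182, 0.0315]
tool_rot: [-0.767, -3.046, -0.0]
ft_force: [0.3, -0.4, 0.5]
grip_width: 0.999
grip_force: 0.0
time: 16.97
position: [0.6279, -0.2185, 0.0324]
tool_rot: [0.768, 3.045, 0.001]
ft_force: [0.5, 1.9, 5.2]
grip_width: 0.71
grip_force: 25.0
time: 17.8
position: [0.6264, -0.2188, 0.1507]
tool_rot: [-0.769, -3.045, -0.0]
ft_force: [1.0, 1.3, -4.2]
grip_width: 0.708
grip_force: 25.0
(array([ 0.62643385, -0.21880477,  0.15069639]), array([[-8.80139559e-01,  4.74713290e-01, -1.28403431e-03],
       [ 4.74713154e-01,  8.80140465e-01,  4.27867397e-04],
       [ 1.33324489e-03, -2.32964954e-04, -9.99999084e-01]]))
```

```bash
python3 -m handwheel '[{"x":0.009,"y":0.006,"z":0,"wx":0,"wy":0,"wz":0},{"x":0.03,"y":0.02,"z":0,"wx":0,"wy":0,"wz":0},{"x":0.061,"y":0.039,"z":0,"wx":0,"wy":0,"wz":0},{"x":0.091,"y":0.059,"z":0,"wx":0,"wy":0,"wz":0},{"x":0.121,"y":0.078,"z":0,"wx":0,"wy":0,"wz":0},{"x":0.152,"y":0.098,"z":0,"wx":0,"wy":0,"wz":0},{"x":0.182,"y":0.117,"z":0,"wx":0,"wy":0,"wz":0},{"x":0.213,"y":0.137,"z":0,"wx":0,"wy":0,"wz":0},{"x":0.242,"y":0.156,"z":0,"wx":0,"wy":0,"wz":0},{"x":0.266,"y":0.1713,"z":0,"wx":0,"wy":0,"wz":0}]'
python3 -m handwheel '[{"x":0.02,"y":0.013,"z":0,"wx":0,"wy":0,"wz":0},{"x":0.031,"y":0.02,"z":0,"wx":0,"wy":0,"wz":0},{"x":0.0377,"y":0.0243,"z":0,"wx":0,"wy":0,"wz":0},{"x":0.0377,"y":0.0243,"z":0,"wx":0,"wy":0,"wz":0},{"x":0.0377,"y":0.0243,"z":0,"wx":0,"wy":0,"wz":0},{"x":0.0377,"y":0.0243,"z":0,"wx":0,"wy":0,"wz":0}]'
python3 -m handwheel '[{"x":0,"y":0,"z":0.02,"wx":0,"wy":0,"wz":0},{"x":0,"y":0,"z":0.045,"wx":0,"wy":0,"wz":0},{"x":0,"y":0,"z":0.07,"wx":0,"wy":0,"wz":0},{"x":0,"y":0,"z":0.088,"wx":0,"wy":0,"wz":0},{"x":0,"y":0,"z":0.1,"wx":0,"wy":0,"wz":0},{"x":0,"y":0,"z":0.107,"wx":0,"wy":0,"wz":0},{"x":0,"y":0,"z":0.111,"wx":0,"wy":0,"wz":0},{"x":0,"y":0,"z":0.114,"wx":0,"wy":0,"wz":0},{"x":0,"y":0,"z":0.116,"wx":0,"wy":0,"wz":0},{"x":0,"y":0,"z":0.117,"wx":0,"wy":0,"wz":0}]'
python3 -m handwheel '[{"x":0,"y":0,"z":0,"wx":0,"wy":0,"wz":0},{"x":0,"y":0,"z":0,"wx":0,"wy":0,"wz":0}]'
```

```text
time: 18.63
position: [0.471, 0.061, 0.1502]
tool_rot: [-0.764, -3.044, 0.0]
ft_force: [0.2, 0.4, -3.2]
grip_width: 0.707
grip_force: 25.0
time: 19.13
position: [0.4529, 0.096, 0.1513]
tool_rot: [0.771, 3.045, -0.001]
ft_force: [0.4, 0.5, -2.8]
grip_width: 0.703
grip_force: 25.0
time: 19.97
position: [0.4533, 0.0971, 0.0362]
tool_rot: [0.77, 3.046, 0.001]
ft_force: [-6.5, -3.4, 16.4]
grip_width: 0.705
grip_force: 25.0
time: 20.13
position: [0.4533, 0.0971, 0.0363]
tool_rot: [0.769, 3.045, 0.001]
ft_force: [-4.0, -1.4, 6.5]
grip_width: 0.707
grip_force: 25.0
```

```bash
python3 -m handwheel '[{"x":0,"y":0,"z":0,"wx":0,"wy":0,"wz":0},{"x":0,"y":0,"z":0,"wx":0,"wy":0,"wz":0},{"x":0,"y":0,"z":0,"wx":0,"wy":0,"wz":0},{"x":0,"y":0,"z":0,"wx":0,"wy":0,"wz":0},{"x":0,"y":0,"z":-0.02,"wx":0,"wy":0,"wz":0},{"x":0,"y":0,"z":-0.06,"wx":0,"wy":0,"wz":0},{"x":0,"y":0,"z":-0.10,"wx":0,"wy":0,"wz":0},{"x":0,"y":0,"z":-0.14,"wx":0,"wy":0,"wz":0},{"x":0,"y":0,"z":-0.18,"wx":0,"wy":0,"wz":0},{"x":0,"y":0,"z":-0.21,"wx":0,"wy":0,"wz":0}]' 0.087
python3 -m handwheel '[{"x":-0.02,"y":0.03,"z":0,"wx":0,"wy":0,"wz":0},{"x":-0.04,"y":0.06,"z":0,"wx":0,"wy":0,"wz":0},{"x":-0.06,"y":0.09,"z":0,"wx":0,"wy":0,"wz":0},{"x":-0.07,"y":0.11,"z":0,"wx":0,"wy":0,"wz":0},{"x":-0.07,"y":0.11,"z":0,"wx":0,"wy":0,"wz":0},{"x":-0.07,"y":0.11,"z":0,"wx":0,"wy":0,"wz":0},{"x":-0.07,"y":0.11,"z":0,"wx":0,"wy":0,"wz":0}]'
python3 - <<'E'
from h import *
p,M,s=tool(); snap('wrist','w9'); c=load('w9'); print(p,M.round(3).tolist(),s['time'],s['joint_positions'])
for col in('red','blue'):
  for b in blobs(c,col,200): print(col,b[0],b[1],'lid',circ(c,b[2],.089),'pad',circ(c,b[2],.004))
E
```

```text
time: 20.97
position: [0.4535, 0.0976, 0.2484]
tool_rot: [0.768, 3.043, 0.005]
ft_force: [0.6, 0.5, -0.3]
grip_width: 0.999
grip_force: 0.0
time: 21.55
position: [0.5659, 0.1602, 0.2442]
tool_rot: [-0.769, -3.045, 0.002]
ft_force: [0.4, 0.7, -0.2]
grip_width: 0.997
grip_force: 0.0
[0.56590392 0.16022781 0.24424645] [[-0.88, 0.475, -0.001], [0.475, 0.88, -0.001], [0.0, -0.001, -1.0]] 21.55 [-0.7550929   0.18881235  0.50010226  1.59564165 -0.09118021  1.38166781
  0.83066491]
red (np.float64(141.7), np.float64(98.2)) [100, 54, 99, 88, 4634] lid (0.4595, 0.112, 0.0923) pad (0.4494, 0.0889, 0.117)
blue (np.float64(341.1), np.float64(207.1)) [290, 157, 88, 88, 2982] lid (0.6359, 0.2212, 0.1053) pad (0.674, 0.2269, 0.1334)
```

View pics/w9.png

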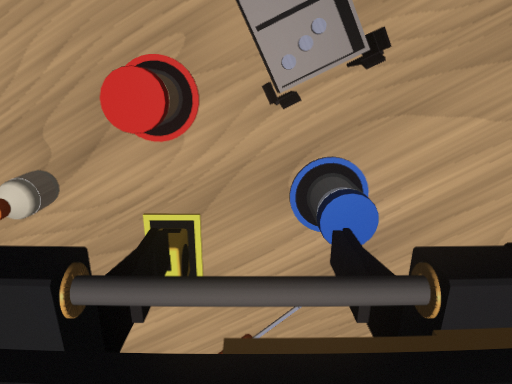

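```bash
python3 -m handwheel '[{"x":0.016,"y":0.005,"z":0,"wx":0,"wy":0,"wz":7},{"x":0.034,"y":0.011,"z":0,"wx":0,"wy":0,"wz":14},{"x":0.052,"y":0.017,"z":0,"wx":0,"wy":0,"wz":21},{"x":0.07,"y":0.023,"z":0,"wx":0,"wy":0,"wz":28},{"x":0.088,"y":0.029,"z":0,"wx":0,"wy":0,"wz":35},{"x":0.106,"y":0.035,"z":0,"wx":0,"wy":0,"wz":42},{"x":0.122,"y":0.04,"z":0,"wx":0,"wy":0,"wz":49},{"x":0.136,"y":0.045,"z":0,"wx":0,"wy":0,"wz":56},{"x":0.15,"y":0.05,"z":0,"wx":0,"wy":0,"wz":63},{"x":0.16,"y":0.053,"z":0,"wx":0,"wy":0,"wz":68}]'
python3 -m handwheel '[{"x":0,"y":0,"z":0,"wx":0,"wy":0,"wz":0},{"x":0,"y":0,"z":0,"wx":0,"wy":0,"wz":0},{"x":0,"y":0,"z":0,"wx":0,"wy":0,"wz":0},{"x":0,"y":0,"z":0,"wx":0,"wy":0,"wz":0},{"x":0,"y":0,"z":0,"wx":0,"wy":0,"wz":0}]'
python3 - <<'E'
from h import *
p,M,s=tool(); snap('wrist','w10'); c=load('w10'); print(p,M.round(3).tolist(),s['time'],s['joint_positions'])
cv2.imwrite('pics/crop10.png',cv2.resize(c['im'][60:230,150:370,::-1],None,fx=3.5,fy=3.5,interpolation=2))
E
```

```text
time: 22.43
position: [0.4491, 0.2839, 0.2452]
tool_rot: [-2.345, -2.089, -0.002]
ft_force: [0.3, 0.7, 0.9]
grip_width: 0.999
grip_force: 0.0
time: 22.85
position: [0.4513, 0.2825, 0.2447]
tool_rot: [2.341, 2.094, 0.0]
ft_force: [0.4, -0.4, -0.1]
grip_width: 1.005
grip_force: 0.0
[0.45129078 0.28254711 0.24465301] [[0.111, 0.994, 0.0], [0.994, -0.111, 0.0], [0.0, 0.0, -1.0]] 22.85 [-1.0265225   0.0541866   0.43611388  1.72486191 -0.02323351  1.36742317
 -0.69751043]
```

View pics/crop10.png

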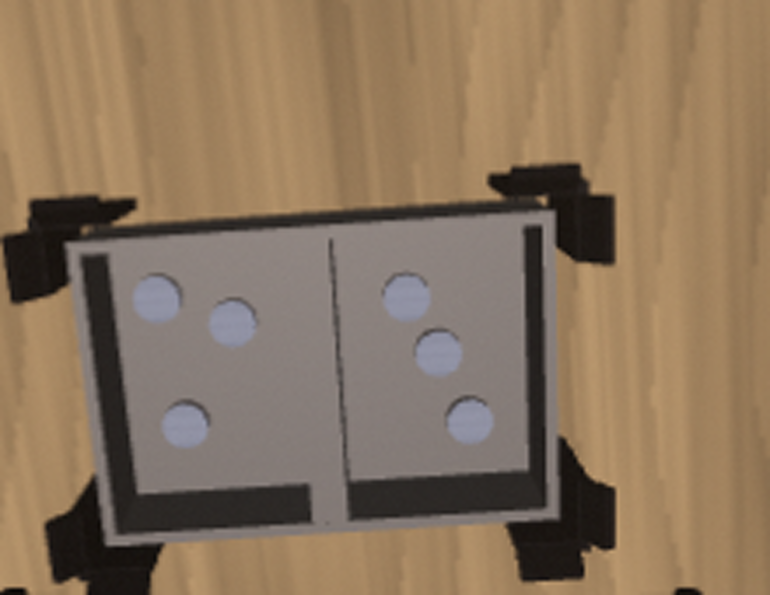

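```bash
cat >> h.py <<'E'
def quad(c,q,z):
    P=onz(c,q,z)[:,:2]  # TL,TR,BR,BL
    ctr=P.mean(0); v=(P[1]-P[0]+P[2]-P[3])/2; w=(P[0]-P[3]+P[1]-P[2])/2
    f=lambda a:round(float(np.degrees(np.arctan2(a[1],a[0]))),2)
    return ctr.round(4),np.linalg.norm(v).round(4),f(v),np.linalg.norm(w).round(4),f(w)-90
E
python3 - <<'E'
from h import *
q=np.array([(67,240),(553,209),(559,518),(107,545)])/3.5+(150,60)-.36
print(quad(load('w10'),q,.045))
E
```

```text
(array([0.4412, 0.2781]), np.float64(0.1493), -2.78, np.float64(0.1004), -2.5900000000000034)
```

```bash
python3 -m handwheel '[{"x":-0.02,"y":0.009,"z":0,"wx":0,"wy":0,"wz":0},{"x":-0.055,"y":0.025,"z":0,"wx":0,"wy":0,"wz":0},{"x":-0.09,"y":0.041,"z":0,"wx":0,"wy":0,"wz":0},{"x":-0.125,"y":0.057,"z":0,"wx":0,"wy":0,"wz":0},{"x":-0.16,"y":0.073,"z":0,"wx":0,"wy":0,"wz":0},{"x":-0.195,"y":0.089,"z":0,"wx":0,"wy":0,"wz":0},{"x":-0.23,"y":0.105,"z":0,"wx":0,"wy":0,"wz":0},{"x":-0.26,"y":0.119,"z":0,"wx":0,"wy":0,"wz":0},{"x":-0.29,"y":0.133,"z":0,"wx":0,"wy":0,"wz":0}]' 0.045
python3 -m handwheel '[{"x":-0.035,"y":-0.007,"z":0,"wx":0,"wy":0,"wz":0},{"x":-0.07,"y":-0.014,"z":0,"wx":0,"wy":0,"wz":0},{"x":-0.105,"y":-0.021,"z":0,"wx":0,"wy":0,"wz":0},{"x":-0.14,"y":-0.028,"z":0,"wx":0,"wy":0,"wz":0},{"x":-0.175,"y":-0.035,"z":0,"wx":0,"wy":0,"wz":0},{"x":-0.21,"y":-0.042,"z":0,"wx":0,"wy":0,"wz":0},{"x":-0.245,"y":-0.049,"z":0,"wx":0,"wy":0,"wz":0},{"x":-0.275,"y":-0.055,"z":0,"wx":0,"wy":0,"wz":2},{"x":-0.3,"y":-0.06,"z":0,"wx":0,"wy":0,"wz":5},{"x":-0.316,"y":-0.0633,"z":0,"wx":0,"wy":0,"wz":7.6}]'
python3 -m handwheel '[{"x":0,"y":0,"z":0,"wx":0,"wy":0,"wz":0},{"x":0,"y":0,"z":0,"wx":0,"wy":0,"wz":0},{"x":0,"y":0,"z":0,"wx":0,"wy":0,"wz":0},{"x":0,"y":0,"z":0,"wx":0,"wy":0,"wz":0},{"x":0,"y":0,"z":0,"wx":0,"wy":0,"wz":0}]'
python3 - <<'E'
from h import *
p,M,s=tool(); snap('wrist','w11'); c=load('w11'); print(p,M.round(4).tolist(),s['time'],s['joint_positions'])
b=max(blobs(c,'green',200),key=lambda b:b[1][4]); print(b[1],rect(c,b[2],.045))
cv2.imwrite('pics/crop11.png',cv2.resize(c['im'][60:230,150:370,::-1],None,fx=3.5,fy=3.5,interpolation=2))
E
```

```text
time: 23.65
position: [0.5513, -0.0219, 0.2448]
tool_rot: [2.341, 2.094, 0.001]
ft_force: [0.8, 0.5, 0.7]
grip_width: 0.525
grip_force: 0.0
time: 24.48
position: [0.4511, -0.3302, 0.2449]
tool_rot: [2.48, 1.927, -0.001]
ft_force: [-0.4, -0.6, 1.0]
grip_width: 0.519
grip_force: 0.0
time: 24.9
position: [0.454, -0.3249, 0.2444]
tool_rot: [-2.471, -1.939, -0.001]
ft_force: [0.3, -0.2, 0.1]
grip_width: 0.51
grip_force: 0.0
[ 0.45403316 -0.32494629  0.2444281 ] [[0.2377, 0.9714, 0.0002], [0.9714, -0.2377, 0.0007], [0.0008, -0.0, -1.0]] 24.9 [-0.31825781  0.16297596  1.00077446  1.67918022 -0.14038099  1.37612206
  0.4638675 ]
[180, 119, 139, 91, 11326] (0.4527, -0.3261, 149.2, 101.9, 'long axis deg', -13.8)
```

View pics/crop11.png

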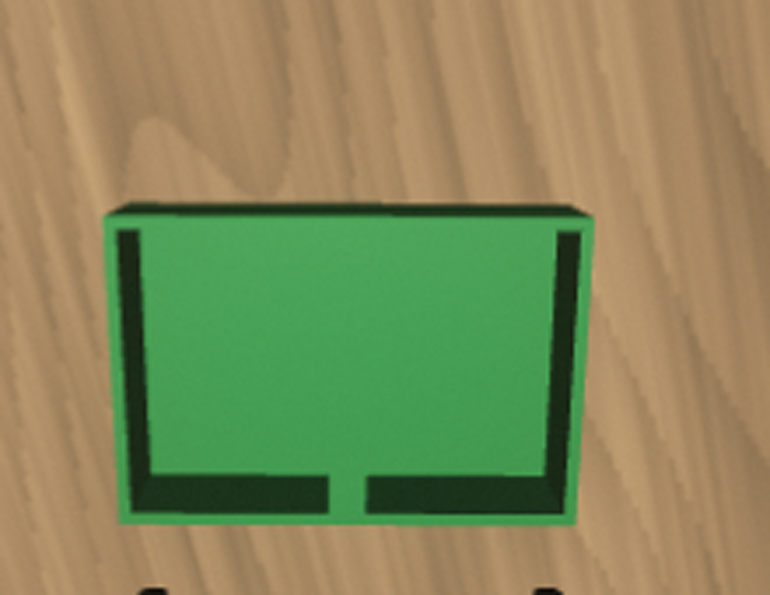

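The green tote's rim corners in the crop are at (105,214), (594,216), (575,525) and (121,523).

Run:
```python
from h import *
q=np.array([(105,214),(594,216),(575,525),(121,523)])/3.5+(150,60)-.36
g=quad(load('w11'),q,.045); print(g)
p,M,s=tool(); print(p, (M.T@np.r_[g[0]-p[:2],0]).round(4))
```

```text
(array([ 0.4526, -0.3273]), np.float64(0.1493), -14.01, np.float64(0.1003), -14.040000000000006)
[ 0.45395695 -0.32514288  0.24447939] [-0.0024 -0.0008 -0.    ]
```

```bash
python3 -m handwheel '[{"x":0,"y":0,"z":0.03,"wx":0,"wy":0,"wz":0},{"x":0,"y":0,"z":0.065,"wx":0,"wy":0,"wz":0},{"x":0,"y":0,"z":0.10,"wx":0,"wy":0,"wz":0},{"x":0,"y":0,"z":0.135,"wx":0,"wy":0,"wz":0},{"x":0,"y":0,"z":0.165,"wx":0,"wy":0,"wz":0},{"x":0,"y":0,"z":0.19,"wx":0,"wy":0,"wz":0},{"x":0,"y":0,"z":0.21,"wx":0,"wy":0,"wz":0},{"x":0,"y":0,"z":0.224,"wx":0,"wy":0,"wz":0},{"x":0,"y":0,"z":0.231,"wx":0,"wy":0,"wz":0},{"x":0,"y":0,"z":0.231,"wx":0,"wy":0,"wz":0}]'
python3 -m handwheel '[{"x":0,"y":0,"z":0,"wx":0,"wy":0,"wz":0},{"x":0,"y":0,"z":0,"wx":0,"wy":0,"wz":0},{"x":0,"y":0,"z":0,"wx":0,"wy":0,"wz":0},{"x":0,"y":0,"z":0,"wx":0,"wy":0,"wz":0},{"x":0,"y":0,"z":0,"wx":0,"wy":0,"wz":0},{"x":0,"y":0,"z":0,"wx":0,"wy":0,"wz":0},{"x":0,"y":0,"z":0,"wx":0,"wy":0,"wz":0},{"x":0,"y":0,"z":0,"wx":0,"wy":0,"wz":0}]' 0.004 30
python3 -m handwheel '[{"x":0,"y":0,"z":-0.005,"wx":0,"wy":0,"wz":0},{"x":0,"y":0,"z":-0.02,"wx":0,"wy":0,"wz":0},{"x":0,"y":0,"z":-0.045,"wx":0,"wy":0,"wz":0},{"x":0,"y":0,"z":-0.075,"wx":0,"wy":0,"wz":0},{"x":0,"y":0,"z":-0.105,"wx":0,"wy":0,"wz":0},{"x":0,"y":0,"z":-0.135,"wx":0,"wy":0,"wz":0},{"x":0,"y":0,"z":-0.155,"wx":0,"wy":0,"wz":0},{"x":0,"y":0,"z":-0.165,"wx":0,"wy":0,"wz":0},{"x":0,"y":0,"z":-0.165,"wx":0,"wy":0,"wz":0},{"x":0,"y":0,"z":-0.165,"wx":0,"wy":0,"wz":0}]'
```

```text
time: 25.78
position: [0.4528, -0.3256, 0.0125]
tool_rot: [-2.472, -1.936, 0.002]
ft_force: [0.2, -0.6, 0.9]
grip_width: 0.516
grip_force: 0.0
time: 26.45
position: [0.4534, -0.3264, 0.0139]
tool_rot: [2.474, 1.936, 0.001]
ft_force: [-0.6, 0.7, 3.9]
grip_width: 0.132
grip_force: 30.0
time: 27.28
position: [0.4529, -0.3259, 0.1778]
tool_rot: [-2.473, -1.936, -0.0]
ft_force: [-0.4, -0.7, -3.5]
grip_width: 0.138
grip_force: 30.0
```

```bash
python3 -m handwheel '[{"x":0.012,"y":0.001,"z":0,"wx":0,"wy":0,"wz":0},{"x":0.04,"y":0.004,"z":0,"wx":0,"wy":0,"wz":-1},{"x":0.075,"y":0.007,"z":0,"wx":0,"wy":0,"wz":-2},{"x":0.11,"y":0.01,"z":0,"wx":0,"wy":0,"wz":-3.5},{"x":0.145,"y":0.013,"z":0,"wx":0,"wy":0,"wz":-5},{"x":0.18,"y":0.017,"z":0,"wx":0,"wy":0,"wz":-6.5},{"x":0.215,"y":0.02,"z":0,"wx":0,"wy":0,"wz":-8},{"x":0.25,"y":0.023,"z":0,"wx":0,"wy":0,"wz":-9.5},{"x":0.285,"y":0.026,"z":0,"wx":0,"wy":0,"wz":-10.5},{"x":0.3238,"y":0.03,"z":0,"wx":0,"wy":0,"wz":-11.3}]'
python3 -m handwheel '[{"x":0.032,"y":-0.015,"z":0,"wx":0,"wy":0,"wz":0},{"x":0.066,"y":-0.03,"z":0,"wx":0,"wy":0,"wz":0},{"x":0.1,"y":-0.045,"z":0,"wx":0,"wy":0,"wz":0},{"x":0.134,"y":-0.061,"z":0,"wx":0,"wy":0,"wz":0},{"x":0.168,"y":-0.076,"z":0,"wx":0,"wy":0,"wz":0},{"x":0.2,"y":-0.091,"z":0,"wx":0,"wy":0,"wz":0},{"x":0.23,"y":-0.104,"z":0,"wx":0,"wy":0,"wz":0},{"x":0.256,"y":-0.116,"z":0,"wx":0,"wy":0,"wz":0},{"x":0.278,"y":-0.126,"z":0,"wx":0,"wy":0,"wz":0},{"x":0.2925,"y":-0.1327,"z":0,"wx":0,"wy":0,"wz":0}]'
python3 -m handwheel '[{"x":0,"y":0,"z":0.02,"wx":0,"wy":0,"wz":0},{"x":0,"y":0,"z":0.05,"wx":0,"wy":0,"wz":0},{"x":0,"y":0,"z":0.07,"wx":0,"wy":0,"wz":0},{"x":0,"y":0,"z":0.08,"wx":0,"wy":0,"wz":0},{"x":0,"y":0,"z":0.08,"wx":0,"wy":0,"wz":0},{"x":0,"y":0,"z":0.08,"wx":0,"wy":0,"wz":0},{"x":0,"y":0,"z":0.08,"wx":0,"wy":0,"wz":0}]'
python3 - <<'E'
from h import *
p,M,s=tool(); print(p,M.round(4).tolist(),s['time'])
snap('wrist','w12');c=load('w12');cv2.imwrite('pics/crop12.png',cv2.resize(c['im'][40:240,130:390,::-1],None,fx=3,fy=3,interpolation=2))
E
```

```text
time: 28.12
position: [0.5588, -0.0185, 0.1762]
tool_rot: [-2.271, -2.168, 0.005]
ft_force: [1.4, -0.8, -2.0]
grip_width: 0.136
grip_force: 30.0
time: 28.95
position: [0.438, 0.2813, 0.1759]
tool_rot: [-2.267, -2.174, 0.007]
ft_force: [0.8, 0.6, -3.2]
grip_width: 0.136
grip_force: 30.0
time: 29.53
position: [0.4418, 0.2792, 0.0993]
tool_rot: [2.272, 2.169, 0.002]
ft_force: [-0.3, 0.7, -2.3]
grip_width: 0.135
grip_force: 30.0
[0.44181986 0.27916248 0.09934373] [[0.0462, 0.9989, 0.0011], [0.9989, -0.0462, 0.0008], [0.0008, 0.0011, -1.0]] 29.5333
```

View pics/crop12.png

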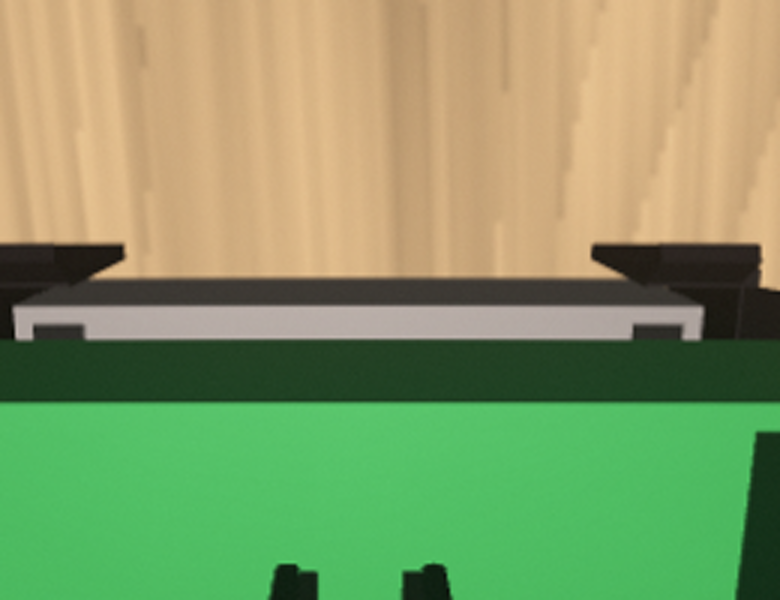

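Run:
```python
from h import *
c=load('w12'); k=lambda a:np.array(a)/3+(130,40)-.33
P=onz(c,k([(14,305),(703,306)]),.045)[:,:2]; G=onz(c,k([(200,341),(600,341)]),.085)[:,:2]
x=np.array([.0462,.9989]);y=np.array([.9989,-.0462]);t=np.array([.4418,.2792])
print((P-t)@x,(P-t)@y,(G-t)@x)
```

```text
[0.04856968 0.04829514] [-0.07559086  0.07435238] [0.04818377 0.04818814]
```

```bash
python3 -m handwheel '[{"x":0,"y":0,"z":0.006,"wx":0,"wy":0,"wz":0},{"x":0,"y":0,"z":0.013,"wx":0,"wy":0,"wz":0},{"x":0,"y":0,"z":0.02,"wx":0,"wy":0,"wz":0},{"x":0,"y":0,"z":0.027,"wx":0,"wy":0,"wz":0},{"x":0,"y":0,"z":0.032,"wx":0,"wy":0,"wz":0},{"x":0,"y":0,"z":0.036,"wx":0,"wy":0,"wz":0},{"x":0,"y":0,"z":0.039,"wx":0,"wy":0,"wz":0},{"x":0,"y":0,"z":0.0405,"wx":0,"wy":0,"wz":0},{"x":0,"y":0,"z":0.0405,"wx":0,"wy":0,"wz":0},{"x":0,"y":0,"z":0.0405,"wx":0,"wy":0,"wz":0}]'
python3 -m handwheel '[{"x":0,"y":0,"z":0,"wx":0,"wy":0,"wz":0},{"x":0,"y":0,"z":0,"wx":0,"wy":0,"wz":0},{"x":0,"y":0,"z":0,"wx":0,"wy":0,"wz":0},{"x":0,"y":0,"z":0,"wx":0,"wy":0,"wz":0},{"x":0,"y":0,"z":0,"wx":0,"wy":0,"wz":0}]' 0.045
python3 -m handwheel '[{"x":0,"y":0,"z":-0.02,"wx":0,"wy":0,"wz":0},{"x":0,"y":0,"z":-0.05,"wx":0,"wy":0,"wz":0},{"x":0,"y":0,"z":-0.08,"wx":0,"wy":0,"wz":0},{"x":0,"y":0,"z":-0.11,"wx":0,"wy":0,"wz":0},{"x":0,"y":0,"z":-0.14,"wx":0,"wy":0,"wz":0},{"x":0,"y":0,"z":-0.17,"wx":0,"wy":0,"wz":0},{"x":0,"y":0,"z":-0.19,"wx":0,"wy":0,"wz":0},{"x":0,"y":0,"z":-0.2,"wx":0,"wy":0,"wz":0},{"x":0,"y":0,"z":-0.2,"wx":0,"wy":0,"wz":0},{"x":0,"y":0,"z":-0.2,"wx":0,"wy":0,"wz":0}]'
python3 - <<'E'
from h import *
snap('wrist','w13'); snap('side','d3'); snap('scene','s3')
a=load('w13')['im'][20:240,120:400]; b=load('d3')['im'][80:230,150:310]; c=load('s3')['im'][70:220,210:400]
r=lambda i,w,h:cv2.resize(i[:,:,::-1],(w,h),interpolation=2)
cv2.imwrite('pics/fin.png',np.vstack([r(a,382,300),r(b,382,300)]) if 0 else np.vstack([np.hstack([r(a,400,300),r(b,400,300)]),np.hstack([r(c,400,300),r(load('s3')['im'],400,300)])]))
c=load('w13'); 
for bb in blobs(c,'green',500): print(bb[1],rect(c,bb[2],.09))
w=load('w5'); h=cv2.cvtColor(w['im'],cv2.COLOR_RGB2GRAY); print(w['im'][128:204:3,240].tolist())
E
```

```text
time: 30.42
position: [0.4409, 0.2788, 0.0589]
tool_rot: [-2.271, -2.169, 0.001]
ft_force: [-3.0, -2.5, 5.2]
grip_width: 0.133
grip_force: 30.0
time: 30.83
position: [0.4412, 0.279, 0.0581]
tool_rot: [2.272, 2.17, 0.001]
ft_force: [-0.5, 0.4, -0.2]
grip_width: 0.425
grip_force: 0.0
time: 31.67
position: [0.4409, 0.2788, 0.2574]
tool_rot: [-2.272, -2.17, 0.001]
ft_force: [-0.3, -0.6, -0.8]
grip_width: 0.516
grip_force: 0.0
[173, 120, 154, 99, 13648] (0.4403, 0.2792, 150.4, 102.2, 'long axis deg', -2.6)
[[32, 29, 22], [29, 24, 13], [76, 59, 23], [74, 58, 22], [195, 170, 65], [197, 197, 75], [197, 196, 76], [195, 195, 73], [197, 197, 76], [197, 197, 75], [198, 197, 75], [197, 196, 75], [197, 196, 75], [198, 196, 75], [198, 197, 75], [198, 197, 75], [197, 196, 74], [197, 196, 74], [197, 196, 74], [197, 195, 73], [197, 195, 73], [197, 196, 73], [197, 195, 73], [197, 196, 74], [145, 116, 70], [151, 122, 87]]
```

View pics/fin.png

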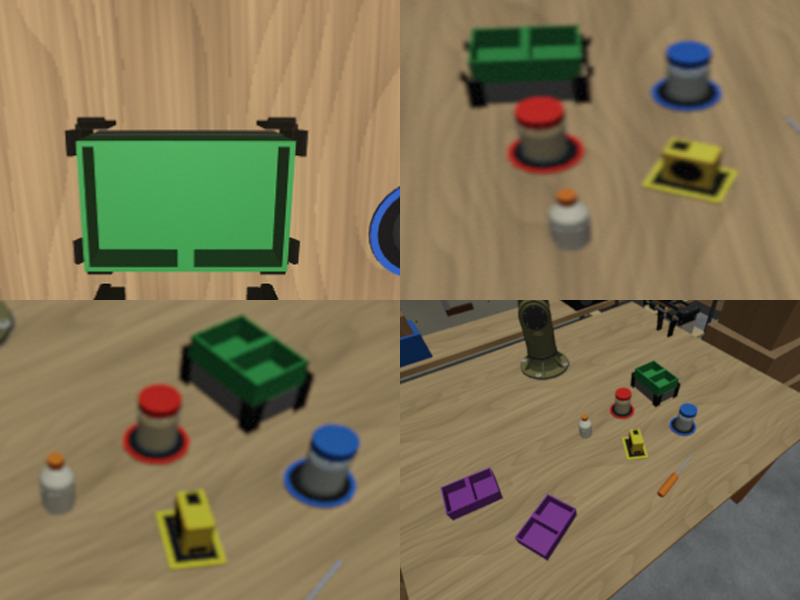

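Run:
```python
from h import *
c=load('w5'); pc=np.array([.6282,.0109]); a=np.radians(-28.3); X=np.array([np.cos(a),np.sin(a)]);Y=np.array([-X[1],X[0]])
P=onz(c,[(250.5,139),(250.5,199.5),(232,170),(269.5,170)],.064)[:,:2]-pc
print('tape',(P@X).round(4),(P@Y).round(4))
c=load('w9'); print('red lid',onz(c,[(134,99.5)],.089)[0],'ring',onz(c,[(154,97)],.004)[0],'blue lid',onz(c,[(348,218)],.089)[0],'ring',onz(c,[(329,194)],.004)[0])
```

```text
tape [-0.0329  0.0306 -0.0012 -0.0012] [ 0.0022  0.0022 -0.0167  0.0216]
red lid [0.45203372 0.10026439 0.089     ] ring [0.44999658 0.09591482 0.004     ] blue lid [0.65403118 0.22708836 0.089     ] ring [0.65527579 0.22603095 0.004     ]
```

All three pieces sit well inside their edges: the tape is within 3 mm of centre (10 mm of slack), and the jars are within 5 mm (12 mm of slack).

```bash
python3 -c "
from bench import ctrl
print(ctrl.close_job())"
```

```text
the job is handed in; nothing more can be done
None
```

I handed the job in at about 32 s: both jars stand on their matching pads, the tape measure is on the yellow pad, the green tote is home on the grey tote, and I did not touch the glue bottle; the judge returned no result.

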